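# Clamp a steel bar in the red-handled grinding fixture

## Robot

A 7-joint arm with a two-finger parallel gripper is mounted at the origin on the work surface. World frame = base frame: x ahead of the robot, y to its left, z up, the work surface at z = 0. Lengths are in m, angles in rad, forces in N, time in s.
With the tool pointing down it reaches from about 0.425 to 0.95 m from the base axis. Payload 4.7 kg.
Tool frame: the origin (TCP) lies midway between the tips of the shut fingers; the grasp point (between the pads) lies 19 mm behind it; z points along the fingers, y is the direction in which the jaws open and shut (so a half turn about z gives the same grasp; the last joint's range is limited). The gripper opens to 85 mm and grips with 20 to 120 N. Pads are 22 mm wide; open, the fingers measure 114 mm over their backs; the gripper's body (76 mm by 85 mm) begins 54 mm behind the grasp point. The pads swing forward as they close: fully open they stand 13 mm farther back than shut.
Start: joints at [-0.029, 0.469, -0.049, 1.532, 0.024, 1.141, -0.082], TCP at [0.675, 0, 0.231] pointing down, gripper open.
Joint ranges: [-2.59, 2.59], [-0.33, 1.99], [-1.39, 1.29], [0.1, 2.45], [-1.04, 4.18], [0.21, 1.99], [-2.66, 2.66]. Speed limits (rad/s): [2.57, 2.57, 3.14, 3.14, 3.14, 3.14, 3.14].

## Interface

Orientations are given as a rotation vector (axis times angle).
In Python, from cell import bot, open_jaws, grab, eyes, monitor gives the robot as it stands. Calls block until the motion is done:
- bot.goto(position, orientation): joint-space move of the TCP to a pose.
- bot.movel(position, speed=0.15, rot=None, contact_N=None): straight line of the TCP; rot=None keeps the orientation; speed is the mean speed in m/s. With contact_N (N) it stops when the force on the tool has changed by that much, and returns True; else False.
- bot.move_j(angles): joint-space move.
- open_jaws() and grab(grasp_force=None): open the fingers fully, or close them until they stop; grasp_force is the grip in N (None keeps the last).
- bot.sleep(seconds).
- bot.solve_ik(position, orientation): joint angles nearest the present ones, or None.
- eyes.capture(name): name is "scene" or "side" or "wrist"; returns the picture (420x560x3 uint8, red, green, blue); there is no depth.
- eyes.camera_params(name): a dict with "fx", "fy", "cx", "cy" (pixels), "extrinsics" (4x4, takes a point from camera to world coordinates); the wrist camera has in their place "mount" (4x4, takes a point from camera to tool coordinates, whose origin is the TCP and whose axes are the flange's). Camera axes: x right, y down, z forward; pixel columns grow to the right and rows downward; lengths in m; the calibration is good to about 2 mm. The wrist camera is an equidistant fisheye: a pixel r from the principal point sees the ray r / f radians off the axis. A picture is of the moment at which its call begins: read the wrist's pose just before it. camera_params takes no time and is no camera call.
A pose or a line that the arm cannot do raises bot.PlanningError and nothing moves.
- bot.finish_job(): hands the job in, once; it reports no verdict.
Readings, each from a call of its own:
- monitor.read_clock(): time.
- monitor.read_qpos(): joint angles.
- monitor.read_qd(): joint speeds.
- monitor.read_effort(): joint torques, N m.
- monitor.read_ee_pos(): TCP position.
- monitor.read_ee_rot(): TCP orientation.
- monitor.read_force(): force on the tool from outside, world axes, zero at the start.
- monitor.read_moment(): the same for the moment, N m.
- monitor.read_opening(): opening from 0.0 (shut) to 1.0 (fully open).
Only numpy, scipy, OpenCV 4.12 (cv2) and the standard library are available. Lean on these libraries where they do the work, as an engineer would, in place of code of your own. Each camera call takes 0.05 s, during which the arm holds its last target.

## Task

The steel bar in the red-handled fixture must be held for grinding. Push that fixture's sliding stop forward until the bar is up against the fixed end block with the stop right behind it, then flip the red cam lever over and down flat to lock the stop. Leave the blue-handled fixture as it is.

Things in the scene. Friction and masses are not known exactly. Their poses are not given: they have to be found in the camera images.
- red_fixture: Red-levered fixture, fixed: grey base 340 x 100 x 12 mm, two dark rails with a 38 mm channel between (rail tops 36 mm above the bench at +y, 46 mm at -y, with a brass strip in it). Origin: underside centre. x: along the channel from the sliding stop (robot end) to the end block (inner face at x = +145 mm, 45 mm high); y: to the left looking along x; z up. A blue-levered twin stands beside it.
- red_stop (a joint): Travel of the red fixture's sliding stop along fixture +x, m, 0 to 0.12. Steel carriage 110 x 60 mm, top 49 mm above the bench; rear face at fixture x = -155 mm + travel, front face at -45 mm + travel. Meets a bar lying against the end block at 0.090. Lever open: slides with about 2 N, 3 N more when it pushes the bar; lever shut: the cam grips and it takes over 15 N.
- red_push (a point): Centre of the rear face of the upright push plate on the red stop's rear end: 8 mm thick, 64 mm wide, from 49 to 85 mm above the bench, flush with the carriage's rear face; this point is 70 mm above the bench and moves with the stop. Push along fixture +x.
- red_lever (a joint): Red cam lever on the stop, rad: 0 open (arm upright, leaning 0.25 rad to fixture -y), 1.75 shut (arm flat across the carriage towards fixture +y, 4 degrees above level). Hinge along fixture x, 80 mm ahead of the push plate's rear face, at fixture y = -26 mm, 56 mm above the bench. Stays where left; the cam bites from about 0.6, shutting takes up to about 10 N near the ball.
- red_ball (a point): Centre of the red ball (22 mm diameter) at the end of the red lever, 80 mm from the hinge; the arm is a round red bar 12 mm thick. Open it stands about 134 mm above the bench, shut about 62 mm, just outside the +y rail.
- red_bar_mid (a point): Centre of the loose pale metal bar (steel, bright finish), 100 x 30 x 22 mm, 0.3 to 0.5 kg, lying lengthwise in the red fixture's channel (bar underside 12 mm above the bench), between the sliding stop and the end block. Against the end block its centre is at fixture x = +95 mm.
- blue_ball (a point): Centre of the blue ball on the lever of the other, identical fixture (to the left or the right of the red one), which must be left alone.

How it is judged:
On the way, in this order (a step that is already met when the one before it is completed fails the run):
1. with the red lever still open, the red stop is pushed up so that the bar is held between it and the end block (within 10 mm) (value of joint red_stop above 0.08 m and value of joint red_lever below 0.8 rad), for 0.2 s.
2. the red lever is flipped down shut (value of joint red_lever above 1.5 rad), for 0.2 s.
At the end, for the whole second after the job is handed in: The red stop is at rest within 10 mm of trapping the bar (travel 0.080 to 0.100), the bar lies in the channel with its centre within 12 mm of its place against the end block, and the red lever is shut (over 1.5 rad) (value of joint red_stop between 0.08 and 0.1 m and value of joint red_lever above 1.5 rad and x of red_bar_mid in the frame of red_fixture between 0.083 and 0.107 m and z of red_bar_mid in the frame of red_fixture below 0.035 m and velocity of joint red_stop between -0.01 and 0.01 m/s); the robot touches nothing.
It fails at once if the blue-handled fixture's lever or stop is moved (its ball by more than 15 mm) (distance of blue_ball from where it was at the start of the episode above 0.015 m).
It also fails if it takes over 45 s, if anything falls off the work surface, if the arm or the gripper's body presses on something with over 40 N, if the wrist force passes 120 N, or if a joint passes its speed limit or range.

## Working session

There is one attempt and no reset: what is moved stays moved. The work goes in short steps, each a Python script; the robot and the scene stay as the last script left them, time stands still between calls to the robot, and variables do not carry over. Pictures are saved under pics/ and viewed, and the job is handed in when it is done.

```bash
ls; mkdir -p pics; python3 - <<'E'
from cell import bot, open_jaws, grab, eyes, monitor
import cv2,numpy as np
for n in ["scene","side","wrist"]:
    im=eyes.capture(n); cv2.imwrite(f"pics/{n}0.png",im[...,::-1])
    p=eyes.camera_params(n); print(n,{k:np.round(v,4).tolist() if not np.isscalar(v) else v for k,v in p.items()})
print(monitor.read_ee_pos(),monitor.read_ee_rot(),monitor.read_clock())
E
```

```text
pics
scene {'fx': 399.9689652176313, 'fy': 399.9689652176313, 'cx': 280.4355975783103, 'cy': 209.89574655364044, 'extrinsics': [[-0.7898, 0.5182, -0.3282, 0.8346], [0.6134, 0.6626, -0.4298, 0.2639], [-0.0052, -0.5408, -0.8412, 0.6831], [0.0, 0.0, 0.0, 1.0]]}
side {'fx': 428.5264666660507, 'fy': 428.5264666660507, 'cx': 272.5408297264514, 'cy': 209.86552555248124, 'extrinsics': [[0.9208, -0.2158, 0.3249, 0.3027], [-0.39, -0.5178, 0.7614, -0.697], [0.0039, -0.8278, -0.561, 0.6019], [0.0, 0.0, 0.0, 1.0]]}
wrist {'fx': 325.19226210127806, 'fy': 325.19226210127806, 'cx': 280.59415567919643, 'cy': 206.2774037085624, 'mount': [[-0.0003, -0.962, -0.2729, 0.0707], [1.0, -0.0001, -0.0007, -0.0001], [0.0006, -0.2729, 0.962, -0.1424], [0.0, 0.0, 0.0, 1.0]]}
[6.74573052e-01 9.80985054e-06 2.30487909e-01] [-2.22072839e+00 -2.22075975e+00  1.67821072e-03] 0.15
```

View pics/scene0.png

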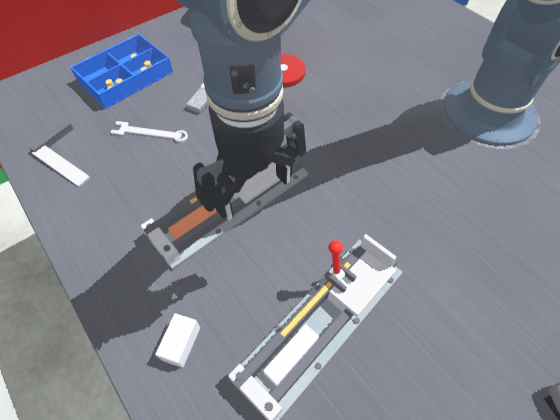

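View pics/side0.png

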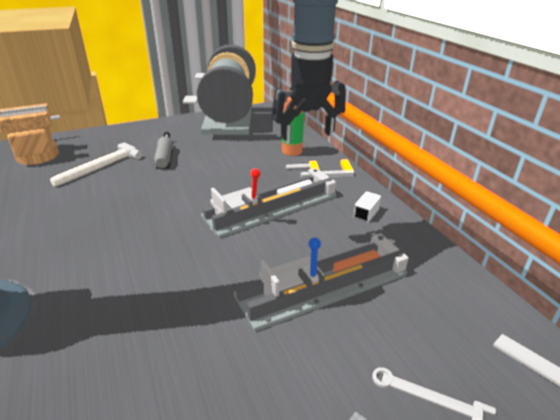

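View pics/wrist0.png

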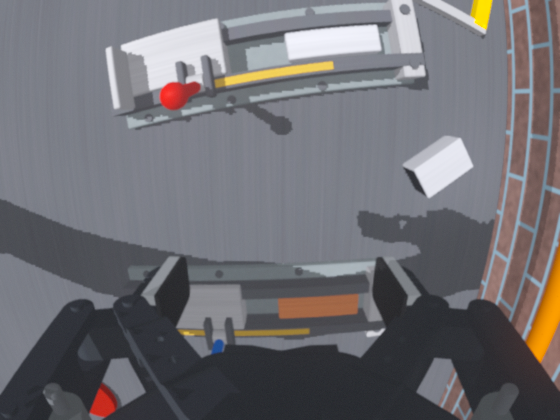

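The red fixture is on the left (+y): its ball is at about (336,247) in scene, (255,173) in side and (174,96) in wrist. The blue fixture is under the gripper. Next I'll zoom in for the corners.

```bash
cat > h.py <<'E'
import numpy as np, cv2
from scipy.spatial.transform import Rotation as R
from cell import bot, open_jaws, grab, eyes, monitor
def ray(name,px,pose=None):
    p=eyes.camera_params(name); u=(px[0]-p['cx'])/p['fx']; v=(px[1]-p['cy'])/p['fy']
    if name!='wrist':
        T=np.array(p['extrinsics']); d=np.array([u,v,1.])
    else:
        r=np.hypot(u,v); d=np.array([np.sin(r)*u/r,np.sin(r)*v/r,np.cos(r)])
        W=np.eye(4); W[:3,3]=pose[0]; W[:3,:3]=R.from_rotvec(pose[1]).as_matrix(); T=W@np.array(p['mount'])
    d=T[:3,:3]@d; return T[:3,3],d/np.linalg.norm(d)
def plane(name,px,z,pose=None):
    o,d=ray(name,px,pose); return o+d*(z-o[2])/d[2]
def tri(rs):
    A=sum(np.eye(3)-np.outer(d,d) for o,d in rs); b=sum((np.eye(3)-np.outer(d,d))@o for o,d in rs)
    x=np.linalg.solve(A,b); return x,[np.linalg.norm(np.cross(x-o,d)) for o,d in rs]
def blob(im,col):
    f=im.astype(int); r,g,b=f[...,0],f[...,1],f[...,2]
    m=((r>130)&(g<60)&(b<60)) if col=='red' else ((b>110)&(r<60)&(g<110))
    return m.astype(np.uint8)
POSE0=(np.array([6.74573052e-01,9.80985e-06,2.30487909e-01]),np.array([-2.22072839,-2.22075975,1.678e-3]))
E
python3 - <<'E'
from h import *
for n,(x0,y0,x1,y1) in dict(scene=(220,220,420,420),side=(190,150,350,240),wrist=(95,0,435,135)).items():
    im=cv2.imread(f"pics/{n}0.png"); s=min(800/(x1-x0),600/(y1-y0)); s=int(s*10)/10
    print(n,s); cv2.imwrite(f"pics/{n}0z.png",cv2.resize(im[y0:y1,x0:x1],None,fx=s,fy=s,interpolation=cv2.INTER_CUBIC))
    m=blob(im[...,::-1],'red')
    k,l,st,c=cv2.connectedComponentsWithStats(m)
    for i in range(1,k):
        if st[i,4]>30: print(st[i],c[i])
E
```

```text
scene 3.0
[   0    0  183   80 7903] [64.58749842 26.50955333]
[283  78  18   8  45] [292.84444444  82.15555556]
[329 243  11  30 157] [334.61783439 258.36942675]
side 5.0
[252 170   8  28 113] [254.66371681 180.56637168]
wrist 2.3
[161  83  38  26 661] [177.28139183  94.33282905]
[ 90 388  26  29 448] [102.43303571 404.171875  ]
```

View pics/scene0z.png

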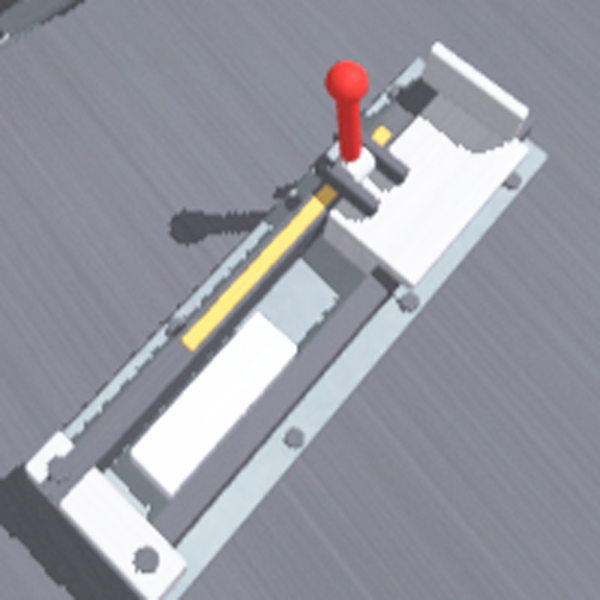

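View pics/side0z.png

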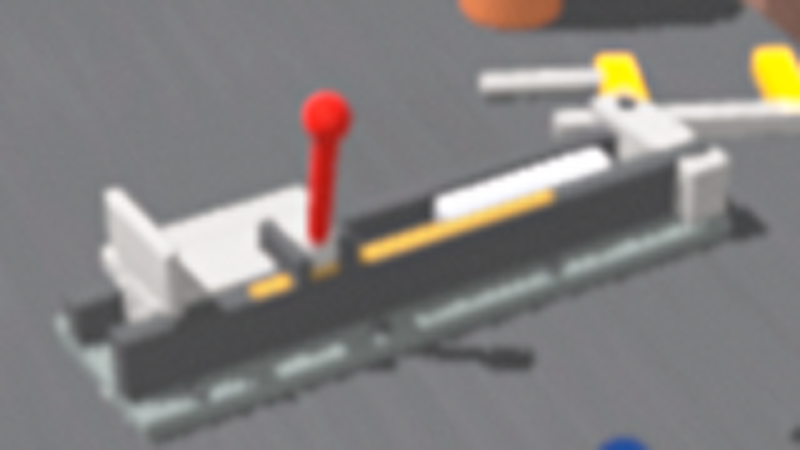

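View pics/wrist0z.png

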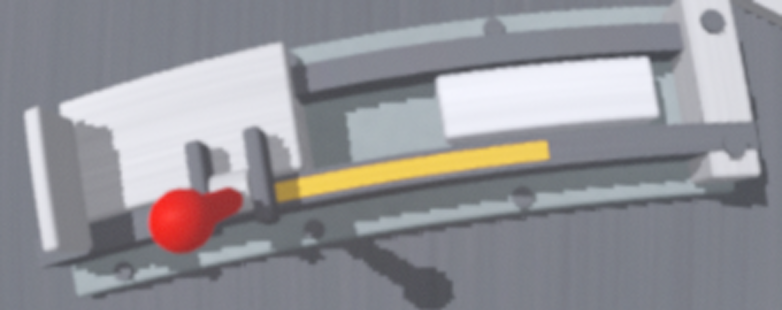

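```bash
python3 - <<'E'
from h import *
Z=dict(scene=(220,220,3.),side=(190,150,5.),wrist=(95,0,2.3))
def px(n,x,y): a,b,s=Z[n]; return (a+(x+.5)/s-.5,b+(y+.5)/s-.5)
def P(n,x,y,z): return plane(n,px(n,x,y),z,POSE0)
x,e=tri([ray('scene',px('scene',347,82)),ray('side',px('side',326,116)),ray('wrist',px('wrist',181,220),POSE0)])
print('ball',x.round(4),np.round(e,4))
def show(l,*a): print(l,[P(*q).round(4).tolist()[:2] for q in a])
show('plate top rear corners w (-y,+y)',('wrist',45,250,.085),('wrist',26,113,.085))
show('plate top rear corners scene (-y,+y)',('scene',437,42,.085),('scene',528,108,.085))
show('plate top rear corners side',('side',172,262,.085),('side',108,190,.085))
show('strip scene outer',('scene',185,340,.046),('scene',375,128,.046))
show('strip wrist outer',('wrist',276,200,.046),('wrist',549,159,.046))
show('strip side',('side',552,197,.046),('side',362,258,.046))
show('carriage +y edge w',('wrist',62,104,.049),('wrist',284,44,.049))
show('carriage front edge sc',('scene',333,225,.049),('scene',412,288,.049))
show('carriage +y edge sc',('scene',527,143,.049),('scene',412,288,.049))
show('block inner top w',('wrist',678,2,.045),('wrist',700,152,.045))
show('block inner top sc',('scene',100,470,.045),('scene',185,565,.045))
show('bar top w',('wrist',437,80,.034),('wrist',648,58,.034),('wrist',657,118,.034),('wrist',446,137,.034))
show('bar top sc',('scene',260,312,.034),('scene',298,347,.034),('scene',170,496,.034),('scene',133,455,.034))
E
```

```text
ball [0.5947 0.0891 0.134 ] [0.0007 0.     0.0007]
plate top rear corners w (-y,+y) [[0.5153, 0.0861], [0.506, 0.1466]]
plate top rear corners scene (-y,+y) [[0.5164, 0.0859], [0.5063, 0.1467]]
plate top rear corners side [[0.5152, 0.0743], [0.5064, 0.1445]]
strip scene outer [[0.7267, 0.122], [0.5644, 0.0933]]
strip wrist outer [[0.6081, 0.1023], [0.7265, 0.12]]
strip side [[0.724, 0.1166], [0.6159, 0.1011]]
carriage +y edge w [[0.5048, 0.1573], [0.6117, 0.1733]]
carriage front edge sc [[0.624, 0.1231], [0.6142, 0.1756]]
carriage +y edge sc [[0.5033, 0.1547], [0.6142, 0.1756]]
block inner top w [[0.7878, 0.2011], [0.7964, 0.1286]]
block inner top sc [[0.7996, 0.1465], [0.7924, 0.2062]]
bar top w [[0.6782, 0.1579], [0.7755, 0.1743], [0.7793, 0.1449], [0.6822, 0.1308]]
bar top sc [[0.6833, 0.1324], [0.6793, 0.1594], [0.7784, 0.176], [0.7815, 0.149]]
```

```bash
cat >> h.py <<'E'
YAW=0.16
EX=np.array([np.cos(YAW),np.sin(YAW),0]);EY=np.array([-np.sin(YAW),np.cos(YAW),0]);EZ=np.array([0,0,1.])
ROT=R.from_matrix(np.column_stack([-EX,EY,-EZ])).as_rotvec()
REAR0=np.array([0.509,0.1205,0])   # rear face, fixture y=0, before pushing
E
python3 - <<'E'
from h import *
im=cv2.imread("pics/side0.png")[...,::-1]; m=blob(im,'blue'); k,l,st,c=cv2.connectedComponentsWithStats(m)
print([(st[i].tolist(),plane('side',c[i],.134).round(3)) for i in range(1,k) if st[i,4]>20])
print(plane('side',(314.5,243.5),.134).round(3))
grab(20)
p=REAR0-0.040*EX-0.003*EY
bot.movel([0.62,0.06,0.28],speed=0.2)
bot.goto(p+.24*EZ,ROT)
bot.movel(p+.060*EZ,speed=0.15)
print(monitor.read_clock(),monitor.read_ee_pos(),monitor.read_force())
for n in ['scene','side']: cv2.imwrite(f"pics/{n}1.png",eyes.capture(n)[...,::-1])
a=cv2.imread("pics/scene1.png")[180:420,200:460];b=cv2.imread("pics/side1.png")[110:260,160:360]
cv2.imwrite("pics/c1.png",np.hstack([cv2.resize(a,(390,360)),cv2.resize(b,(400,360))]))
E
```

```text
[([309, 238, 11, 38, 239], array([ 0.586, -0.212,  0.134]))]
[ 0.601 -0.186  0.134]
4.25 [0.47061731 0.11142691 0.06069458] [-0.82702439  0.61258845  0.15389111]
```

View pics/c1.png

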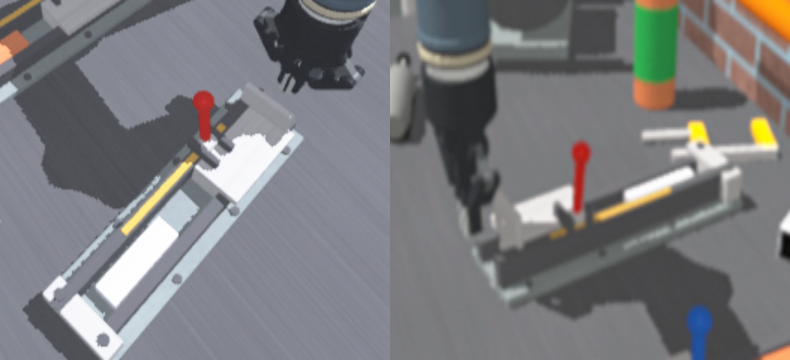

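The shut fingers sit just behind the red push plate, and the blue ball (about y = -0.19) is well clear. I'll push now, with a force stop.

```bash
python3 - <<'E'
from h import *
p=REAR0-0.040*EX-0.003*EY+.060*EZ
for d in [0.03,0.06,0.09]:
    c=bot.movel(p+d*EX,speed=0.04,contact_N=14); e=monitor.read_ee_pos()
    print(d,c,((e-REAR0)@EX).round(4),(monitor.read_force()).round(1))
    if c: break
else:
    c=bot.movel(p+0.135*EX,speed=0.03,contact_N=12); e=monitor.read_ee_pos()
    print(c,((e-REAR0)@EX).round(4),(monitor.read_force()).round(1))
print(monitor.read_clock())
for n in ['scene','side']: cv2.imwrite(f"pics/{n}2.png",eyes.capture(n)[...,::-1])
a=cv2.imread("pics/scene2.png")[180:420,200:460];b=cv2.imread("pics/side2.png")[110:260,160:360]
cv2.imwrite("pics/c2.png",np.hstack([cv2.resize(a,(390,360)),cv2.resize(b,(400,360))]))
E
```

```text
0.03 False -0.0101 [ 0.5 -0.1  0.6]
0.06 False 0.0205 [ 0.2 -0.6  0.5]
0.09 False 0.0504 [-0.2  0.4 -0.2]
True 0.0683 [ 0.  -0.2 -0.4]
7.8583
```

View pics/c2.png

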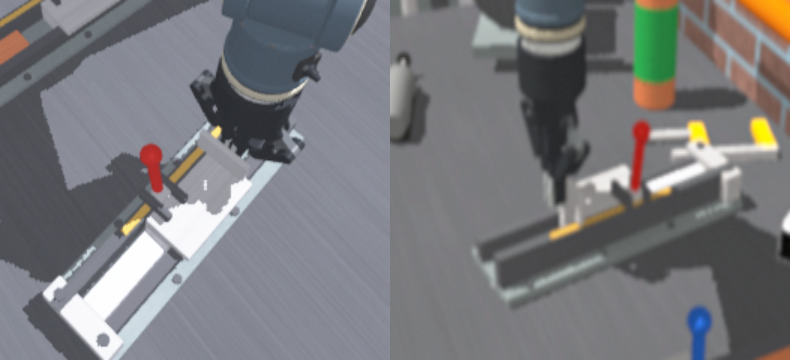

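```bash
python3 - <<'E'
from h import *
e=monitor.read_ee_pos()
c=bot.movel(e+.03*EX,speed=0.015,contact_N=15); e2=monitor.read_ee_pos()
print(c,((e2-REAR0)@EX).round(4),((e2-REAR0)@EY).round(4),(monitor.read_force()).round(1),monitor.read_clock())
for n in ['scene','side']: cv2.imwrite(f"pics/{n}3.png",eyes.capture(n)[...,::-1])
a=cv2.imread("pics/scene3.png")[270:420,220:390];b=cv2.imread("pics/side3.png")[140:240,190:350]
cv2.imwrite("pics/c3a.png",cv2.resize(a,None,fx=4,fy=4,interpolation=2))
cv2.imwrite("pics/c3b.png",cv2.resize(b,None,fx=5,fy=5,interpolation=2))
E
```

```text
True 0.068 -0.0035 [ 0.2 -0.1 -0.2] 8.7833
```

View pics/c3a.png

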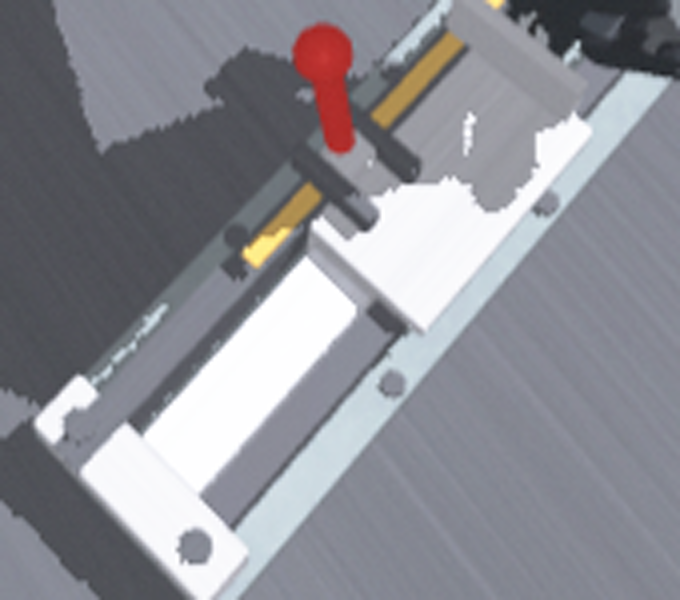

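View pics/c3b.png

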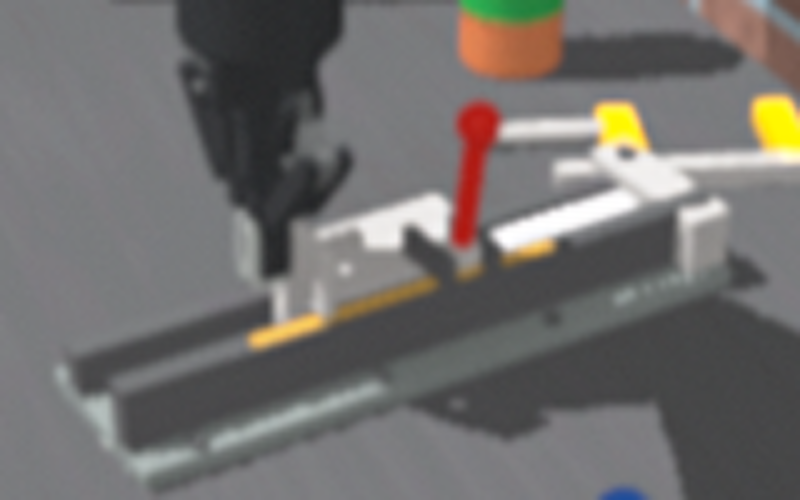

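The bar reaches the end block with the stop right behind it, and a second push was stopped at the same place by 15 N. I'll re-measure the ball and then move to the flip.

```bash
python3 - <<'E'
from h import *
x,e=tri([ray('scene',(300.4,283.2)),ray('side',(285.4,164.0))])
b0=np.array([.5947,.0891,.134])
print('ball',x.round(4),np.round(e,4),'moved',((x-b0)@EX).round(4),((x-b0)@EY).round(4))
Y=np.arctan2(*(x-b0)[[1,0]]); print('yaw',Y)
# retreat, rise, go to -y side of lever
e=monitor.read_ee_pos()
bot.movel(e-.03*EX,speed=0.12)
bot.movel(e-.03*EX+.16*EZ,speed=0.2)
q=x-0.055*EY
bot.goto([q[0],q[1],.22],ROT)
bot.movel([q[0],q[1],.118],speed=0.15)
print(monitor.read_clock(),monitor.read_ee_pos(),monitor.read_force().round(1))
for n in ['scene','side']: cv2.imwrite(f"pics/{n}4.png",eyes.capture(n)[...,::-1])
a=cv2.imread("pics/scene4.png")[180:420,200:460];b=cv2.imread("pics/side4.png")[110:260,160:360]
cv2.imwrite("pics/c4.png",np.hstack([cv2.resize(a,(390,360)),cv2.resize(b,(400,360))]))
E
```

```text
ball [0.6753 0.1016 0.1335] [0.0001 0.0001] moved 0.0815 -0.0005
yaw 0.15374003655390997
11.7417 [0.68462327 0.04780195 0.11914835] [0.1 0.3 0.8]
```

View pics/c4.png

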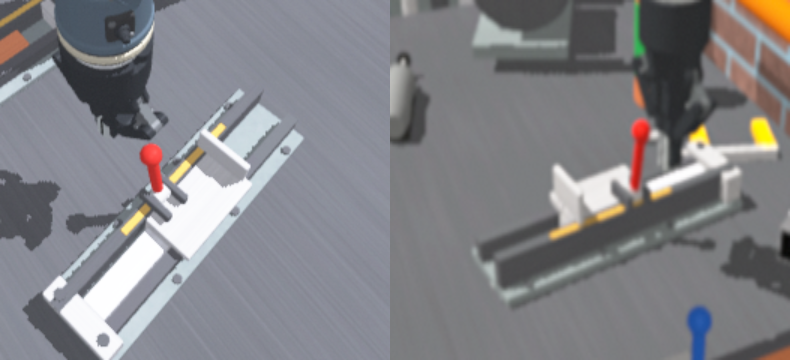

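The fingertips are level with the ball, on its -y side. Next I'll sweep along the lever's arc over and down.

```bash
python3 - <<'E'
from h import *
ball=np.array([.6753,.1016,.1335])
H=ball+.0198*EY; H[2]=.056
r,w=.066,.008
for t in list(np.arange(-.15,1.5,.22))+[1.5,1.6]:
    C=H+(r*np.sin(t)-.006*np.cos(t)-w)*EY+(r*np.cos(t)+.006*np.sin(t))*EZ
    c=bot.movel(C,speed=0.06,contact_N=30)
    e=monitor.read_ee_pos()
    print(round(t,2),c,((e-H)@EY).round(4),e[2].round(4),monitor.read_force().round(1),monitor.read_clock())
    if c: break
for n in ['scene','side']: cv2.imwrite(f"pics/{n}5.png",eyes.capture(n)[...,::-1])
a=cv2.imread("pics/scene5.png")[180:420,200:460];b=cv2.imread("pics/side5.png")[110:260,160:360]
cv2.imwrite("pics/c5.png",np.hstack([cv2.resize(a,(390,360)),cv2.resize(b,(400,360))]))
E
```

```text
-0.15 False -0.0241 0.1201 [ 0.6  0.4 -0.3] 12.8417
0.07 False -0.0083 0.1224 [ 0.2  0.2 -0.5] 13.2333
0.29 False 0.0062 0.1209 [ 0.1  0.7 -0.2] 13.625
0.51 False 0.0194 0.1162 [ 0.4 -2.  -0.3] 14.0167
0.73 False 0.0322 0.1087 [ 0.2 -3.4  0.3] 14.4083
0.95 False 0.0446 0.0989 [-0.8 -0.3  0.5] 14.8
1.17 False 0.0513 0.0866 [ 0.6  0.  -0. ] 15.1917
1.39 False 0.0563 0.073 [-0.2 -0.9 -0.1] 15.5833
1.5 False 0.0574 0.0673 [ 0.9 -1.3  4.3] 15.8583
1.6 True 0.0574 0.0669 [-3.5 -1.7 11.2] 16.0667
```

View pics/c5.png

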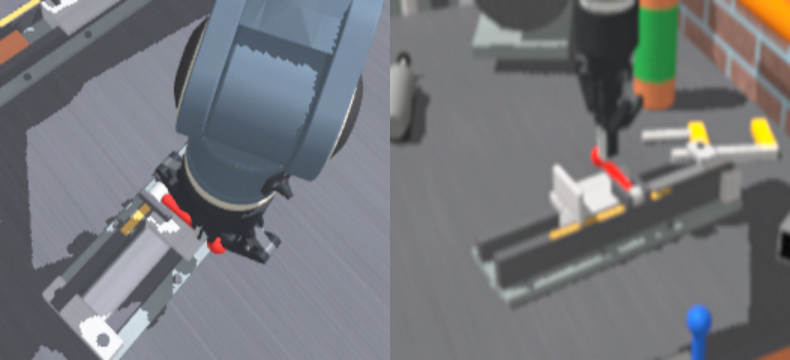

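The lever lies nearly flat, with firm upward contact under the tips. I'll retreat and check.

```bash
python3 - <<'E'
from h import *
e=monitor.read_ee_pos()
bot.movel(e+.13*EZ,speed=0.15)
bot.movel(e+.15*EZ-.17*EX-.0*EY,speed=0.2)
print(monitor.read_clock())
for n in ['scene','side']: cv2.imwrite(f"pics/{n}6.png",eyes.capture(n)[...,::-1])
P=(monitor.read_ee_pos(),monitor.read_ee_rot()); cv2.imwrite("pics/wrist6.png",eyes.capture('wrist')[...,::-1]); np.save('p6.npy',np.array(P))
a=cv2.imread("pics/scene6.png")[270:420,220:390];b=cv2.imread("pics/side6.png")[140:240,190:350]
cv2.imwrite("pics/c6a.png",cv2.resize(a,None,fx=4,fy=4,interpolation=2))
cv2.imwrite("pics/c6b.png",cv2.resize(b,None,fx=5,fy=5,interpolation=2))
E
```

```text
18.2
```

View pics/c6a.png

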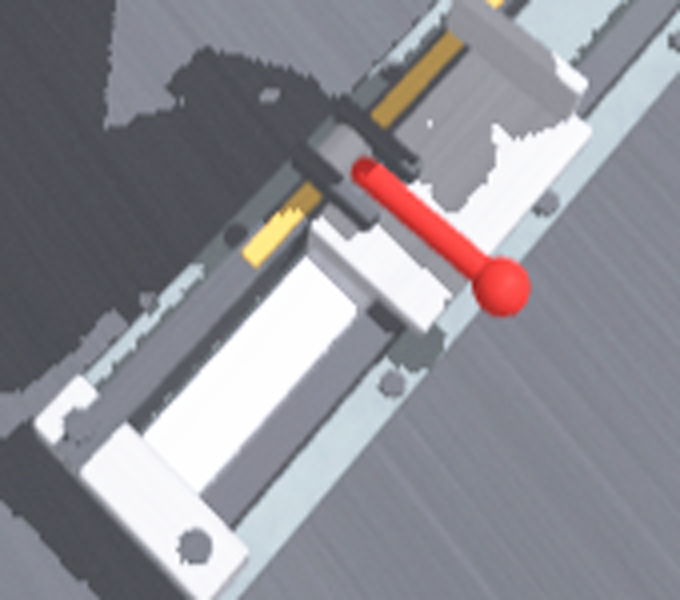

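View pics/c6b.png

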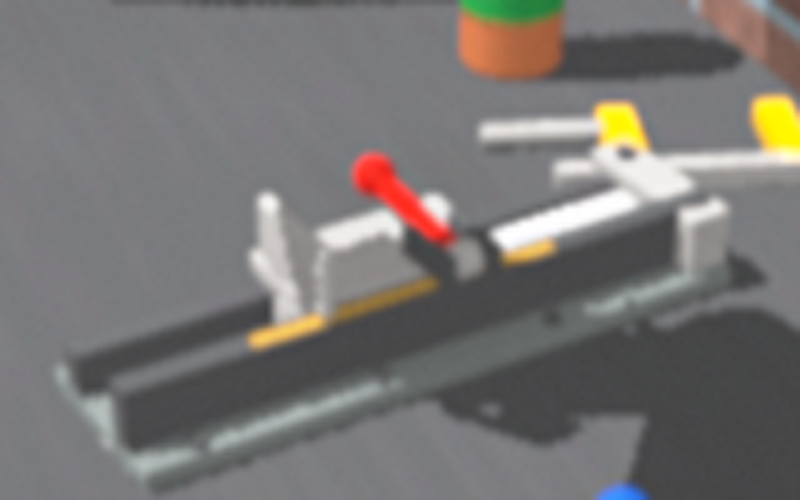

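```bash
python3 - <<'E'
from h import *
f=lambda x,y,x0,y0,s:(x0+(x+.5)/s-.5,y0+(y+.5)/s-.5)
rs=[ray('scene',f(502,287,220,270,4)),ray('side',f(373,173,190,140,5))]
x,e=tri(rs); ball=np.array([.6753,.1016,.1335]); H=ball+.0198*EY; H[2]=.056
d=x-H; th=np.arctan2(d@EY,d[2]); print(x.round(4),np.round(e,4),'along',(d@EX).round(4),'R',np.hypot(d@EY,d[2]).round(4),'lever',(th+.25).round(3))
# gaps: bar & block in scene
P=lambda x,y,z:plane('scene',f(x,y,220,270,4),z)
bar=np.mean([P(312,258,.034),P(355,305,.034),P(145,432,.034),P(200,493,.034)],0)
rear=ball-.08*EX+.0458*EY
print('bar-rear x',((bar-rear)@EX).round(4),'expected',.095+.155-.09)
def ba(im):
    k,l,st,c=cv2.connectedComponentsWithStats(blob(im,'blue')); i=1+np.argmax(st[1:,4]); return st[i],c[i]
for n in (0,6): print(n,*ba(cv2.imread(f'pics/side{n}.png')[...,::-1]))
E
```

```text
[0.6601 0.1952 0.061 ] [0.0003 0.0003] along -0.0001 R 0.0752 lever 1.754
bar-rear x 0.162 expected 0.16
0 [309 238  11  38 239] [313.83263598 254.42677824]
6 [309 238  12  38 218] [314.27981651 256.89449541]
```

```bash
python3 - <<'E'
from h import *
print(monitor.read_force().round(1)); bot.finish_job()
E
```

```text
[ 0.5 -1.1 -0.2]
the job is handed in; nothing more can be done
```

I pushed the red stop forward until the bar was against the end block, flipped the red lever down shut, retreated clear and handed the job in at about 18 s. `finish_job` gives no verdict, so the results below are from my own checks.

- **Stop:** the first push ended on its force stop. A second push hit the 15 N limit at the same place. The red ball had moved 81.5 mm along the fixture. The stop appeared to start about 8–14 mm along its travel, though that reading is rough, so I estimate the final travel at about 0.09 m. I had no direct reading of the joint.
- **Bar:** its centre measured 162 mm ahead of the stop's rear face, against 160 mm expected for a trapped bar. The picture shows it touching the end block.
- **Lever:** the ball measured 61 mm above the bench (62 mm expected), which puts the lever at about 1.75 rad. It did not move along the fixture during the flip. Its measured radius from the hinge was 75 mm instead of the stated 80 mm, which I put down to a few millimetres of hinge-position error.
- **Blue fixture:** its ball was in the same place in the side view before and after.

One small disagreement: the push plate's centre came out 5–12 mm different in y depending on which view and feature I used. This did not affect the push.

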